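# Register a lot of fossil horse teeth

## Task

Register this lot of fossil horse teeth under two numbers: swing the counter's advance lever to its stop and let it spring back, then strike the tag punch's pin fully down with the mallet held in the gripper; after the pin has risen do the same again for the second number, lever first and then the punch. By the end every horse tooth on the bench must lie in the grey tray (load them at whatever point in the job you like) and the mallet must be back with its head on its rubber pad; leave the obsidian flake and the other things where they lie.

Things in the scene. Friction and masses are not known exactly. Their poses are not given: they have to be found in the camera images.
- lever (a joint): advance lever on top of the lot counter, rad: 0 = sprung rest, grows anticlockwise seen from above, hard stop at 1.10. It swings level about a vertical pivot. The spring pulls 1.2 N at the post at rest, 4 N at the stop, and returns it to 0 by itself. The flat arm's top is 65 mm above the bench; the counter is an aluminium box 100 x 90 x 50 mm high, bolted down
- lever_post (a point): point on the centre line of the black upright round post (14 mm thick) on the lever arm's end, 75 mm from the pivot axis; 16 mm below the post's top, 91 mm above the bench; it moves with the lever
- lever_pivot (a point): point on the lever's vertical pivot axis, at the same height as lever_post. Axes are those of the counter box: its -x faces roughly to the robot; at rest the arm points 0.55 rad to the +y side of -x, at the stop 0.55 rad to the -y side
- pin (a joint): sprung pin of the tag punch, in m: 0 = up, grows as it is driven straight down, hard stop at 0.014; the spring needs 2 N to start and 6 N at the stop and lifts it again by itself
- pin_top (a point): centre of the flat round top (36 mm across) of the steel punch pin, 135 mm above the bench when up; it moves with the pin. Below it is a round guide 56 mm across, 100 mm high, on a grey base 110 x 110 x 30 mm bolted to the bench
- mallet_head (a point): centre of the mallet's white nylon block head (50 x 50 mm, 60 mm between its striking faces), all loose, 0.3 kg. It stands on a striking face with the handle level; z axis along the striking direction, the handle leaves the head along -x (starts roughly towards the robot)
- mallet_grip (a point): point on the axis of the mallet's wooden handle (20 x 20 mm square, 130 mm long from the head), 60 mm from the head's centre, near enough to the head to carry it well; same axes as mallet_head. 34 mm above the bench when the mallet stands on its pad
- pad: black rubber pad, 90 x 90 x 4 mm, fixed: the mallet's resting place, under its head at the start; origin at the centre of its underside
- tray: grey open specimen tray, 150 (x) x 260 (y) mm outside, 35 mm high, walls and floor 4 mm, fixed; origin at the centre of its underside
- tooth_a_center (a point): centre of a brown fossil horse tooth, a four-sided prism 72 x 26 x 26 mm with forked roots at one end; x axis along its length; 0.05 to 0.1 kg, loose. There may be two to four teeth: None when this one is absent
- tooth_b_center (a point): centre of a brown fossil horse tooth, a four-sided prism 72 x 26 x 26 mm with forked roots at one end; x axis along its length; 0.05 to 0.1 kg, loose. There may be two to four teeth: None when this one is absent
- tooth_c_center (a point): centre of a brown fossil horse tooth, a four-sided prism 72 x 26 x 26 mm with forked roots at one end; x axis along its length; 0.05 to 0.1 kg, loose. There may be two to four teeth: None when this one is absent
- tooth_d_center (a point): centre of a brown fossil horse tooth, a four-sided prism 72 x 26 x 26 mm with forked roots at one end; x axis along its length; 0.05 to 0.1 kg, loose. There may be two to four teeth: None when this one is absent
- flake_center (a point): bystander: black polished obsidian flake, about 60 x 40 x 12 mm, lying among the teeth; centre
- boat: bystander: small aluminium weighing boat, 80 x 60 x 16 mm; origin at the centre of its underside
- probe: bystander: blue-handled steel probe, 170 mm long, 12 mm thick, lying beyond the tray; origin under its middle
- bottle: bystander: small consolidant bottle, 48 mm across, 110 mm high, beyond the tray; origin at the centre of its underside
- vertebra: bystander: drum-shaped fossil vertebra, 56 mm across, 26 mm high, beyond the tray; origin at the centre of its underside
- mallet: the mallet; origin at the middle of the striking face it starts on, 30 mm below mallet_head
Things that resemble listed ones, but are neither listed nor needed, are in the scene too. Leave any red or yellow look-alike of the part that bears tooth_d_center alone.

How it is judged (in metres and radians):
On the way, in this order (a step that is already met when the one before it is completed fails the run):
1. the advance lever is swung to its stop (value of joint lever above 1.04 rad), for 0.1 s.
2. the lever is let go and has sprung back (value of joint lever below 0.1 rad), for 0.2 s.
3. the punch pin is driven fully down by the mallet, not by the fingers (value of joint pin above 0.0125 m and contact force between mallet and pin above 0.5 N and contact force between the fingers and pin below 0.5 N).
4. the pin has risen again (value of joint pin below 0.003 m), for 0.1 s.
5. the advance lever is swung to its stop, second time (value of joint lever above 1.04 rad), for 0.1 s.
6. the lever is let go and has sprung back, second time (value of joint lever below 0.1 rad), for 0.2 s.
7. the punch pin is driven fully down by the mallet, not by the fingers, second time (all of step 3).
8. the pin has risen again, second time (value of joint pin below 0.003 m), for 0.1 s.
At the end, for the whole second after the job is handed in: every tooth present lies inside the tray (centre under 50 mm above its underside), the mallet is at rest, head centre within 40 mm of the pad centre horizontally and under 50 mm above the bench, lever within 0.1 rad of rest, pin within 3 mm of up (x of tooth_a_center in the frame of tray between -0.066 and 0.066 m and y of tooth_a_center in the frame of tray between -0.121 and 0.121 m and z of each of tooth_a_center, tooth_b_center, tooth_c_center, tooth_d_center in the frame of tray below 0.05 m and x of tooth_b_center in the frame of tray between -0.066 and 0.066 m and y of tooth_b_center in the frame of tray between -0.121 and 0.121 m and x of tooth_c_center in the frame of tray between -0.066 and 0.066 m and y of tooth_c_center in the frame of tray between -0.121 and 0.121 m and x of tooth_d_center in the frame of tray between -0.066 and 0.066 m and y of tooth_d_center in the frame of tray between -0.121 and 0.121 m and value of joint lever below 0.1 rad and value of joint pin below 0.003 m and horizontal distance between mallet_head and pad below 0.04 m and height (world z) of mallet_head below 0.05 m and linear speed of mallet below 0.03 m/s); the robot touches nothing.
It fails at once if a bystander (flake, weighing boat, probe, bottle, vertebra) is moved more than 50 mm (distance of any of flake_center, boat, probe, bottle, vertebra from where it was at the start of the episode above 0.05 m).
Of tooth_a, tooth_b, tooth_c, tooth_d only 2 to 4 are there at a start; the rules pass over those that are not, and their reading is None.
At some moment in a run one of tooth_a, tooth_b, tooth_c, tooth_d may be knocked a few centimetres aside while the robot is not near it.
Once in a run the grip may slacken for a moment while it holds something.
It also fails if it takes over 210 s, if anything falls off the work surface, if the arm or the gripper's body presses on something with over 40 N, if the wrist force passes 120 N, or if a joint passes its speed limit or range.

## Robot

A 6-joint arm with a two-finger parallel gripper is mounted at the origin on the work surface. World frame = base frame: x ahead of the robot, y to its left, z up, the work surface at z = 0. Lengths are in mm, angles in degrees, forces in N, time in s.
With the tool pointing down it reaches from about 350 to 850 mm from the base axis. Payload 8.1 kg.
Tool frame: the origin (TCP) lies midway between the tips of the shut fingers; the grasp point (between the pads) lies 19 mm behind it; z points along the fingers, y is the line along which they close (so a half turn about z gives the same grasp; the last joint's range is limited). The gripper opens to 85 mm and grips with 20 to 120 N. Pads are 22 mm wide; open, the fingers measure 114 mm over their backs; the gripper's body (76 mm by 85 mm) begins 54 mm behind the grasp point. The pads swing forward as they close: fully open they stand 13 mm farther back than shut.
Start: joints at [66.612, 7.471, 85.268, -0, 87.261, -4.893], TCP at [190.312, 569.022, 231.292] pointing down, gripper open.
Joint ranges: [-169.43, 169.43], [-51.17, 129.36], [1.28, 143.12], [-76.62, 256.62], [0, 156.53], [-152.29, 152.29]. Speed limits (degrees/s): [136.94, 136.94, 159.86, 180, 180, 180].

## Interface

Orientations are given as [roll, pitch, yaw] about the fixed x, y, z axes, in that order (R = Rz(yaw) Ry(pitch) Rx(roll)).
In Python, from bench import r gives the robot as it stands.
- The arm moves only by the tool send_rows, never from a script. Its argument "increments" is a list of rows, each a list of 6 numbers: the shift along the tool's x, y, z in mm, then the turn, a rotation vector about the tool's x, y, z in rad. A call has 1 to 5 rows; each row shifts and turns the commanded pose from where the row before left it, along the tool's axes as they then stand; what a row does not reach is not made up. A row lasts 1/8 s, in which the tool goes at most 62.5 mm and 10.7 degrees, less where a joint would pass 70% of its speed; a pose out of reach is approached as far as the arm can. A call is refused whole if a number of a shift passes 62.5 or a number of a turn 0.188, either way. A call with a gripper value outside its range is refused whole. "grip" is the closure, from -1 (fully open) to 1 (shut), set as the call begins (left out, the last holds). The fingers move at their own pace and stop on an object; "grip_force" is the grip in N (left out, the last holds). Time passes only in rows, so rows that do not move let the fingers close. It gives the time, the measured TCP pose, the force, the opening and the grip force at its end, in the units of the state.
- r.sense(): the state, without advancing time (a new reading comes with each control period).
- r.snapshot(name): name is "side" or "top"; returns a dict with "img" (420x560x3 uint8, blue, green, red), "z_map" (420x560 float32, mm along the optical axis (not along the pixel's ray), 0 where there is no reading), "fx", "fy", "cx", "cy" (pixels), "view" (4x4, takes a point from world to camera coordinates). Camera axes: x right, y down, z forward; pixel columns grow to the right and rows downward; lengths in mm; the calibration is good to about 2 mm. A picture is of the moment at which its call begins.
- r.hand_in(): hands the job in; it is judged then, once.
The state is a dict: "time": time; "joint_pos": joint angles; "qd": joint speeds; "joint_efforts": joint torques, N m; "tool_pos": TCP position; "tcp_rot": TCP orientation; "ft_force": force on the tool from outside, world axes, zero at the start; "wrist_torque": the same for the moment, N m; "finger_gap": finger opening in mm; "grip_force": force on a finger pad.
Only numpy, scipy, OpenCV 4.12 (cv2) and the standard library are available. Lean on these libraries where they do the work, as an engineer would, in place of code of your own. Each camera call takes 0.05 s, during which the arm holds its last target. There are 200 camera calls.

## Working session

There is one attempt and no reset: what is moved stays moved. The work goes in short steps, Python scripts to look and compute and a tool call to move; the robot and the scene stay as the last step left them, time stands still between calls to the robot, and variables do not carry over. Pictures are saved under pics/ and viewed, at most 14 in all, crops included, and the job is handed in when it is done.

Besides the shell and the picture viewer there is one more tool, called after "Emit:" by a JSON object that holds its "api" and its "payload". send_rows: Moves the arm, as the interface text tells. Its arguments: {"type":"object","properties":{"increments":{"type":"array"},"grip":{"type":"number"},"grip_force":{"type":"number"}},"required":["increments"]}

```bash
ls; mkdir -p pics; python3 - <<'E'
from bench import r
import cv2,numpy as np
print(r.sense())
for n in("top","side"):
    s=r.snapshot(n); cv2.imwrite(f"pics/{n}0.png",s["img"]); np.savez(f"{n}0.npz",**s); print(n,s["fx"],s["cx"],s["cy"],np.round(s["view"],3).tolist())
E
```

```text
pics
{'time': 0.0, 'joint_pos': array([ 6.66116772e+01,  7.51420757e+00,  8.53301509e+01, -1.35808022e-03,
        8.72615845e+01, -4.89415466e+00]), 'qd': array([ 0.06095637, -0.03762451, -0.04568478,  0.087265  , -0.05045307,
       -0.01057505]), 'joint_efforts': array([-3.40571067e-03, -5.69388664e+01, -5.00551486e+01, -2.15163645e-04,
        1.43230267e-02, -1.87386013e-05]), 'tool_pos': array([190.10154001, 568.50271403, 230.24546851]), 'tcp_rot': array([-1.79894328e+02, -7.68708683e-03,  1.61505891e+02]), 'ft_force': array([0.01672523, 0.10046416, 0.7407706 ]), 'wrist_torque': array([-0.05162978,  0.02871639, -0.01450921]), 'grip_force': 0.0, 'finger_gap': 85.32262750384366}
top 476.6130630942986 286.34986223940774 203.16169145248247 [[-0.025, -0.999, -0.027, -0.994], [-0.995, 0.027, -0.096, 548.861], [0.097, 0.025, -0.995, 1121.395], [0.0, 0.0, 0.0, 1.0]]
side 396.02121769829137 278.22002191169037 210.3223001057159 [[0.964, -0.267, 0.001, -535.246], [-0.197, -0.712, -0.674, 156.621], [0.181, 0.649, -0.739, 887.945], [0.0, 0.0, 0.0, 1.0]]
```

View pics/top0.png

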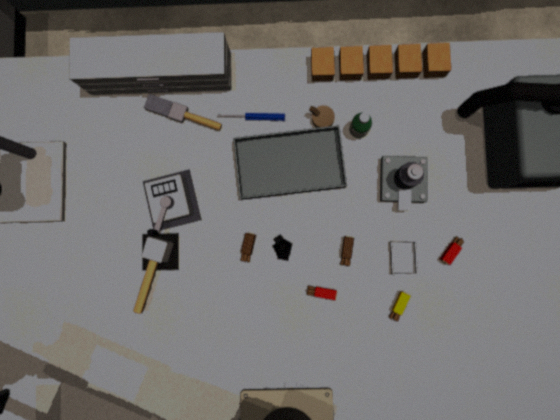

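View pics/side0.png

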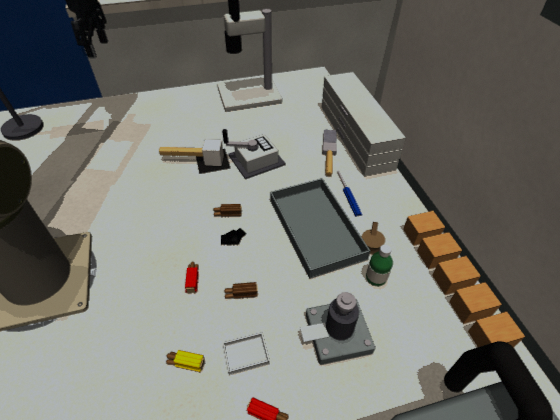

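Top view: the brown teeth are at (248,247) and (347,250). The mallet head is at (155,250) with its handle going to (140,308), the lever post is at (153,233), the pivot at (166,202), the pin at (408,173) and the tray at (290,163). The red and yellow pieces and the second, metal-headed mallet are decoys.

```bash
cat > h.py <<'E'
import numpy as np,cv2
def world(s):
    z=np.asarray(s["z_map"],float); v,u=np.mgrid[:z.shape[0],:z.shape[1]]
    c=np.stack([(u-s["cx"])/s["fx"]*z,(v-s["cy"])/s["fy"]*z,z,np.ones_like(z)],-1)
    w=(c@np.linalg.inv(s["view"]).T)[...,:3]; w[z==0]=np.nan; return w
def rect(w,m,lab):
    p=w[m]; p=p[~np.isnan(p[:,0])]
    if len(p)<5: print(lab,"few",len(p)); return
    (c,wh,a)=cv2.minAreaRect(p[:,:2].astype(np.float32))
    d=np.linalg.svd(p[:,:2]-p[:,:2].mean(0),full_matrices=False)[2][0]
    print(lab,"n",len(p),"rect c",np.round(c,1),"wh",np.round(wh,1),"ang",round(a,1),"mean",np.round(p.mean(0),1),"pca",round(np.degrees(np.arctan2(d[1],d[0])),1),"zmax",round(p[:,2].max(),1))
def box(shape,u0,u1,v0,v1):
    m=np.zeros(shape,bool); m[v0:v1,u0:u1]=1; return m
def brown(img):
    h=cv2.cvtColor(img,cv2.COLOR_BGR2HSV); return (h[...,0]<18)&(h[...,1]>90)&(h[...,2]>30)&(h[...,2]<150)
E
python3 - <<'E'
from h import *
for n in ("top","side"):
    s=np.load(n+"0.npz"); w=world(s); z=w[...,2]; img=s["img"]; S=z.shape
    print(n)
    B=(lambda *a:box(S,*a))
    if n=="top":
        R=dict(post=B(140,166,222,245)&(z>95),arm=B(140,185,190,245)&(z>57)&(z<73)&(w[...,0]>0),headtop=B(135,180,230,270)&(z>55)&(z<72),handle=B(125,165,266,320)&(z>25)&(z<60),pin=B(385,430,155,195)&(z>125),base=B(375,435,150,215)&(z>20)&(z<40),tray=B(225,355,120,210)&(z>25)&(z<45),ta=B(230,265,225,270)&(z>12)&(z<40),tb=B(330,365,230,272)&(z>12)&(z<40),flake=B(266,300,230,265)&(z>6),counter=B(135,200,165,235)&(z>42)&(z<58),padd=B(135,185,228,275)&(z<10)&(img.max(-1)<50))
    else:
        R=dict(post=B(215,240,120,150)&(z>85),headtop=B(195,230,130,175)&(z>55)&(z<72),handle=B(150,205,140,165)&(z>25)&(z<60),pin=B(325,365,285,320)&(z>125),tray=B(265,370,175,275)&(z>25)&(z<45),ta=B(208,245,198,222)&(z>12)&(z<40),tb=B(220,262,278,303)&(z>12)&(z<40))
    for k,m in R.items(): rect(w,m,k)
    print("bench z",np.nanmedian(z[300:340,200:240]))
E
```

```text
top
post n 36 rect c [484.9 290.8] wh [12.8 12.7] ang 32.2 mean [485.2 290.2 104.5] pca -97.3 zmax 109.2
arm n 375 rect c [509.1 274. ] wh [ 49.3 121.8] ang 72.5 mean [511.1 279.9  63.9] pca 163.3 zmax 72.4
headtop n 476 rect c [455.3 291.5] wh [51.  71.6] ang 72.9 mean [446.  293.7  62.2] pca 169.9 zmax 71.1
handle n 483 rect c [354.4 324.7] wh [ 21.6 116.2] ang 72.1 mean [352.7 323.   40.9] pca 161.5 zmax 48.8
pin n 211 rect c [ 600.  -299.2] wh [34.  33.6] ang 44.4 mean [ 599.4 -298.7  135.4] pca 152.8 zmax 142.8
base n 1601 rect c [ 589.4 -299.5] wh [110.7 131.9] ang 86.3 mean [ 591.5 -294.6   29.8] pca -166.6 zmax 38.8
tray n 783 rect c [659.7 -41. ] wh [170.3 293.9] ang 5.2 mean [658.9 -34.   32.5] pca 102.9 zmax 43.3
ta n 270 rect c [446.2  82.4] wh [24.7 70.3] ang 77.4 mean [448.4  81.4  22.9] pca 167.1 zmax 28.9
tb n 268 rect c [ 430.9 -156.9] wh [23.8 70.7] ang 79.7 mean [ 433.6 -157.5   23.3] pca 171.7 zmax 30.9
flake n 272 rect c [442.1  -3.2] wh [68.7 44. ] ang 15.0 mean [441.5  -2.2   9.6] pca -164.8 zmax 16.1
counter n 1369 rect c [554.  266.6] wh [124.1  91.1] ang 13.
[... 228 characters left out ...]
ang 73.4 mean [483.3 290.6  98.4] pca 5.4 zmax 109.3
headtop n 255 rect c [454.3 292.1] wh [50.5 74.2] ang 72.5 mean [446.5 292.   63.1] pca -1.6 zmax 70.7
handle n 390 rect c [362.2 321. ] wh [ 32.7 137.4] ang 65.9 mean [357.5 319.8  39.4] pca -20.6 zmax 57.2
pin n 319 rect c [ 597.7 -298. ] wh [34.3 34.7] ang 26.9 mean [ 596.4 -300.1  135.5] pca -108.7 zmax 142.8
tray n 984 rect c [664.6 -45.6] wh [182.9 313.7] ang 4.9 mean [656.1 -42.1  31.9] pca -81.5 zmax 44.2
ta n 236 rect c [444.9  84. ] wh [24.8 69.6] ang 73.5 mean [448.4  80.3  22.7] pca -13.9 zmax 28.9
tb n 358 rect c [ 428.9 -154. ] wh [26.2 71.1] ang 78.5 mean [ 432.7 -158.    22.9] pca 170.1 zmax 28.4
bench z 0.26848641209869584
```

```bash
python3 - <<'E'
import cv2
i=cv2.imread("pics/top0.png"); cv2.imwrite("pics/c1.png",cv2.resize(i[150:320,120:290],None,fx=3.5,fy=3.5,interpolation=2))
E
```

```text
(no output)
```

View pics/c1.png

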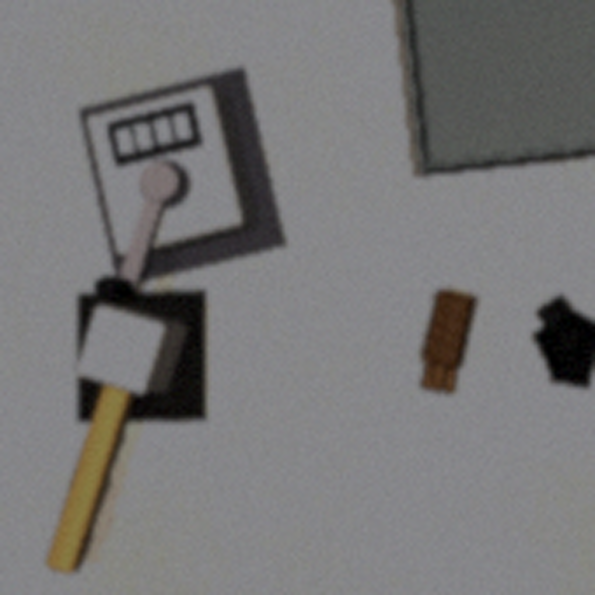

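Crop: the post at (117,288) sits just behind the mallet head (122,345). The pivot is at (163,183), the pad spans (80–205, 293–420), and tooth A at (447,340) has its roots towards the robot.

```bash
python3 - <<'E'
from h import *
s=np.load("top0.npz"); w=world(s); z=w[...,2]; img=s["img"]; S=z.shape
hsv=cv2.cvtColor(img,cv2.COLOR_BGR2HSV)
white=(img.min(-1)>110)
rect(w,box(S,135,180,230,270)&(z>57)&(z<70)&white,"head")
rect(w,box(S,125,165,250,320)&(z>36)&(z<50)&(hsv[...,1]>100),"handle")
rect(w,box(S,158,175,195,212)&(z>62),"pivotcap")
def px(u,v,Z):
    V=s["view"];R=V[:3,:3];t=V[:3,3];d=R.T@np.array([(u-s["cx"])/s["fx"],(v-s["cy"])/s["fy"],1]);o=-R.T@t
    return np.round(o+d*(Z-o[2])/d[2],1)
print("pad",[px(120+a/3.5,150+b/3.5,4) for a,b in((80,293),(205,293),(205,420),(80,420))])
print("pivot",px(120+163/3.5,150+183/3.5,70))
print("tray corners",[px(*c,35) for c in((235,139),(341,127),(346,187),(239,198))])
E
```

```text
head n 391 rect c [445.8 295.7] wh [48.2 46.3] ang 72.1 mean [445.6 294.9  62.5] pca -98.1 zmax 69.2
handle n 446 rect c [359.8 322.3] wh [ 20.5 124.5] ang 72.1 mean [360.3 321.4  42.2] pca 161.8 zmax 49.8
pivotcap n 120 rect c [550.6 267.5] wh [25.2 33.2] ang 86.8 mean [552.9 267.9  66.7] pca 159.8 zmax 72.3
pad [array([484.9, 340.3,   4. ]), array([482.7, 251.9,   4. ]), array([394.4, 252.1,   4. ]), array([396.4, 339.9,   4. ])]
pivot [554.1 263.1  70. ]
tray corners [array([707.8, 105.5,  35. ]), array([ 729.4, -152.2,   35. ]), array([ 582.7, -158.9,   35. ]), array([563.4,  97.9,  35. ])]
```

Emit:
{"api": "send_rows", "payload": {"increments": [[-41,-19,0,0,0,0],[-41,-19,0,0,0,0],[-41,-19,0,0,0,0],[-41,-19,0,0,0,0],[-41,-19,0,0,0,0]], "grip": 0.2, "grip_force": 30}}

```text
time: 0.72
tool_pos: [355.3, 412.6, 230.8]
tcp_rot: [-180.0, -0.0, 161.5]
ft_force: [0.5, -0.3, 0.3]
finger_gap: 33.9
grip_force: 0.0
```

Emit:
{"api": "send_rows", "payload": {"increments": [[-41,-19,20,0,0,0],[-41,-19,20,0,0,0],[-41,-19,20,0,0,0],[-40,-18,20,0,0,0],[0,0,20,0,0,0]]}}

```text
time: 1.35
tool_pos: [487.0, 288.7, 130.2]
tcp_rot: [-180.0, 0.0, 161.3]
ft_force: [0.0, 0.4, -0.6]
finger_gap: 34.4
grip_force: 0.0
```

```bash
cat >> h.py <<'E'
def to(x,y,z,yaw=None):
    "print the tool-frame shift and turn from the measured pose to a tool-down target"
    from bench import r
    from scipy.spatial.transform import Rotation as R
    s=r.sense(); A=R.from_euler("xyz",s["tcp_rot"],degrees=True)
    d=A.inv().apply(np.array([x,y,z])-s["tool_pos"])
    t=(A.inv()*R.from_euler("xyz",[180,0,s["tcp_rot"][2] if yaw is None else yaw],degrees=True)).as_rotvec()
    print("t",round(s["time"],2),"at",np.round(s["tool_pos"],1),np.round(s["tcp_rot"],1),"gap",round(s["finger_gap"],1),"F",np.round(s["ft_force"],1),"-> shift",np.round(d,1),"turn",np.round(t,3))
E
python3 -c "
from h import *
to(484.5,290.5,82,161.5)"
```

```text
t 1.35 at [487.  288.7 130.2] [-180.     0.   161.3] gap 34.4 F [ 0.   0.4 -0.6] -> shift [ 3.   0.9 48.2] turn [-0.001  0.    -0.004]
```

Emit:
{"api": "send_rows", "payload": {"increments": [[3,1,16,0,0,0],[0,0,16,0,0,0],[0,0,16,0,0,0],[0,0,0,0,0,0]]}}

```text
time: 1.85
tool_pos: [481.4, 293.0, 81.6]
tcp_rot: [-179.9, -0.1, 161.6]
ft_force: [0.2, 0.7, -0.8]
finger_gap: 34.0
grip_force: 0.0
```

```bash
python3 - <<'E'
from h import *
to(481.7,249.8,82,177)
to(500.7,213.8,82,193)
from bench import r
s=r.snapshot("side"); cv2.imwrite("pics/s1.png",cv2.resize(s["img"][80:200,140:300],None,fx=4,fy=4))
E
```

```text
t 1.85 at [481.4 293.   81.6] [-1.799e+02 -1.000e-01  1.616e+02] gap 34.0 F [ 0.2  0.7 -0.8] -> shift [-14.  -40.8  -0.4] turn [-0.002 -0.002 -0.269]
t 1.85 at [481.4 293.   81.6] [-1.799e+02 -1.000e-01  1.616e+02] gap 34.0 F [ 0.2  0.7 -0.8] -> shift [-43.4 -69.   -0.4] turn [-0.001 -0.003 -0.549]
```

View pics/s1.png

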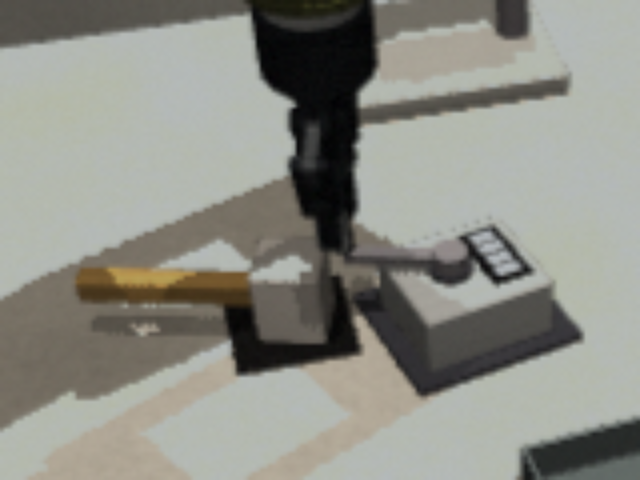

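The fingers straddle the post, so I'll swing along the arc.

Emit:
{"api": "send_rows", "payload": {"increments": [[-3,-1,0,0,0,0],[0,0,0,0,0,0]], "grip": 0.5}}

```text
time: 2.15
tool_pos: [486.2, 291.2, 84.3]
tcp_rot: [179.9, 0.1, 161.5]
ft_force: [0.7, -0.4, -0.1]
finger_gap: 21.6
grip_force: 0.0
```

Emit:
{"api": "send_rows", "payload": {"increments": [[-1.2,-13.7,0,0,0,-0.183],[-1.2,-13.7,0,0,0,-0.183],[-1.2,-13.7,0,0,0,-0.183],[-1.2,-13.7,0,0,0,-0.183],[-1.2,-13.7,0,0,0,-0.183]]}}

```text
time: 2.78
tool_pos: [494.9, 225.7, 84.4]
tcp_rot: [180.0, 0.2, -145.7]
ft_force: [1.2, 3.8, -0.2]
finger_gap: 21.4
grip_force: 1.7
```

```bash
python3 -c "
from h import *
to(500.7,213.8,82,222)"
```

```text
t 2.77 at [494.9 225.7  84.4] [ 180.     0.2 -145.7] gap 21.4 F [ 1.2  3.8 -0.2] -> shift [  1.9 -13.1   2.3] turn [ 0.     0.003 -0.135]
```

Pushing at 4 N; finish to the stop gently.

Emit:
{"api": "send_rows", "payload": {"increments": [[0,-7,0,0,0,-0.1],[0,-6,0,0,0,-0.05],[0,-2,0,0,0,0],[0,0,0,0,0,0]]}}

```text
time: 3.28
tool_pos: [503.4, 214.2, 84.2]
tcp_rot: [180.0, 0.1, -137.6]
ft_force: [-2.1, 4.8, 2.7]
finger_gap: 21.2
grip_force: 2.5
```

Emit:
{"api": "send_rows", "payload": {"increments": [[0,-1.5,0,0,0,0],[0,0,0,0,0,0]]}}

```text
time: 3.52
tool_pos: [503.7, 213.9, 84.1]
tcp_rot: [179.9, 0.1, -137.5]
ft_force: [-5.7, 7.4, 5.0]
finger_gap: 21.4
grip_force: 4.8
```

Emit:
{"api": "send_rows", "payload": {"increments": [[0,-1.5,0,0,0,0],[0,0,0,0,0,0]]}}

```text
time: 3.78
tool_pos: [503.9, 213.5, 84.0]
tcp_rot: [179.8, 0.1, -137.5]
ft_force: [-9.1, 11.4, 6.9]
finger_gap: 21.6
grip_force: 7.2
```

```bash
python3 - <<'E'
from h import *
from bench import r
to(446,295,150,162)
s=r.snapshot("side"); cv2.imwrite("pics/s2.png",cv2.resize(s["img"][80:200,140:300],None,fx=4,fy=4))
E
```

```text
t 3.77 at [503.9 213.5  84. ] [ 1.798e+02  1.000e-01 -1.375e+02] gap 21.6 F [-9.1 11.4  6.9] -> shift [-12.4  99.5 -65.6] turn [ 4.000e-03 -1.000e-03  1.056e+00]
```

View pics/s2.png

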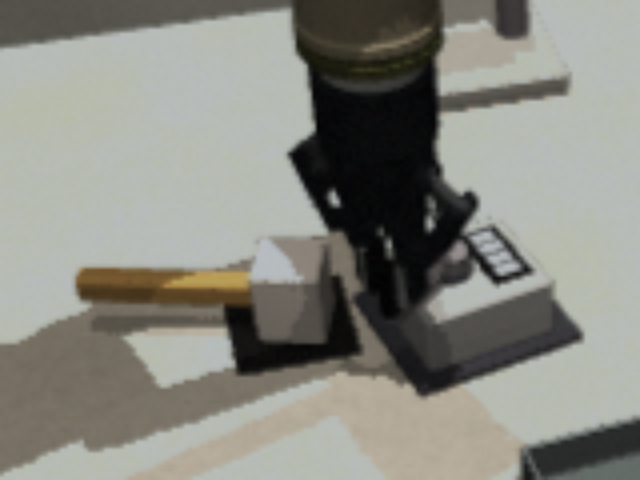

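The lever is at its stop: the arm lies along the counter's -y front corner and the force is rising with no motion. I'll release it, lift and go over the mallet grip at about (389,313.5).

Emit:
{"api": "send_rows", "payload": {"increments": [[0,6,0,0,0,0],[0,0,-25,0,0,0],[0,0,-35,0,0,0],[0,0,-30,0,0,0.18],[0,0,0,0,0,0.18]], "grip": -1}}

```text
time: 4.45
tool_pos: [503.2, 215.8, 177.1]
tcp_rot: [-179.9, 0.3, -158.5]
ft_force: [-0.0, -0.4, 0.2]
finger_gap: 85.4
grip_force: 0.0
```

Emit:
{"api": "send_rows", "payload": {"increments": [[0,0,0,0,0,0.18],[0,0,0,0,0,0.18],[0,0,0,0,0,0.18],[0,0,0,0,0,0.15],[0,0,0,0,0,0]]}}

```text
time: 5.08
tool_pos: [501.1, 215.2, 173.4]
tcp_rot: [-180.0, 0.0, 162.4]
ft_force: [0.0, 0.2, 0.1]
finger_gap: 85.5
grip_force: 0.0
```

```bash
python3 - <<'E'
from h import *
from bench import r
to(389,313.5,90,162)
s=r.snapshot("top"); w=world(s); z=w[...,2]
rect(w,box(z.shape,125,165,250,320)&(z>36)&(z<50)&(cv2.cvtColor(s["img"],cv2.COLOR_BGR2HSV)[...,1]>100),"handle")
s=r.snapshot("side"); w=world(s); z=w[...,2]
rect(w,box(z.shape,210,245,118,150)&(z>85)&(z<112),"post")
E
```

```text
t 5.08 at [501.1 215.2 173.4] [-180.     0.   162.4] gap 85.5 F [0.  0.2 0.1] -> shift [136.7  59.7  83.3] turn [-0.     0.     0.006]
handle n 332 rect c [348.5 326.4] wh [ 20.8 102.9] ang 71.6 mean [342.8 327.7  42.2] pca 163.9 zmax 47.7
post n 42 rect c [483.  291.7] wh [11. 12.] ang 22.6 mean [483.2 290.2  98.6] pca -17.9 zmax 109.9
```

Emit:
{"api": "send_rows", "payload": {"increments": [[45,20,10,0,0,0],[45,20,20,0,0,0],[47,20,25,0,0,0],[0,0,25,0,0,0],[0,0,0,0,0,0]]}}

```text
time: 5.8
tool_pos: [386.8, 313.5, 91.3]
tcp_rot: [-179.8, -0.1, 162.6]
ft_force: [0.2, -0.2, -0.7]
finger_gap: 85.6
grip_force: 0.0
```

```bash
python3 -c "
from h import *
to(389,313.5,15,162)"
```

```text
t 5.8 at [386.8 313.5  91.3] [-1.798e+02 -1.000e-01  1.626e+02] gap 85.6 F [ 0.2 -0.2 -0.7] -> shift [-2.3  0.9 76.3] turn [-0.003 -0.002  0.01 ]
```

Emit:
{"api": "send_rows", "payload": {"increments": [[-2,1,26,0,0,0.01],[0,0,25,0,0,0],[0,0,15,0,0,0],[0,0,10,0,0,0],[0,0,0,0,0,0]]}}

```text
time: 6.42
tool_pos: [391.0, 314.3, 17.2]
tcp_rot: [-180.0, -0.0, 161.8]
ft_force: [0.1, -0.3, 0.5]
finger_gap: 85.4
grip_force: 0.0
```

Emit:
{"api": "send_rows", "payload": {"increments": [[0,0,0,0,0,0],[0,0,0,0,0,0],[0,0,0,0,0,0],[0,0,0,0,0,0],[0,0,0,0,0,0]], "grip": 1, "grip_force": 120}}

```text
time: 7.05
tool_pos: [391.2, 314.7, 17.9]
tcp_rot: [180.0, 0.0, 161.8]
ft_force: [-1.5, -0.2, 6.1]
finger_gap: 17.9
grip_force: 117.1
```

Emit:
{"api": "send_rows", "payload": {"increments": [[0,0,-15,0,0,0],[0,0,-30,0,0,0],[0,0,-40,0,0,0],[0,0,-50,0,0,0],[0,0,-50,0,0,0]]}}

```text
time: 7.68
tool_pos: [390.3, 314.2, 204.1]
tcp_rot: [-180.0, -0.0, 161.8]
ft_force: [0.9, 0.7, -2.7]
finger_gap: 17.9
grip_force: 117.5
```

```bash
python3 -c "
from h import *
to(543,-280.5,191,162)"
```

```text
t 7.67 at [390.3 314.2 204.1] [-180.    -0.   161.8] gap 17.9 F [ 0.9  0.7 -2.7] -> shift [-330.8 -517.2   13.2] turn [-0.    -0.    -0.004]
```

Emit:
{"api": "send_rows", "payload": {"increments": [[-15,-25,0,0,0,0],[-28,-43,0,0,0,0],[-28,-43,0,0,0,0],[-28,-43,0,0,0,0],[-28,-43,0,0,0,0]]}}

```text
time: 8.3
tool_pos: [449.8, 86.1, 202.8]
tcp_rot: [180.0, 0.0, 161.8]
ft_force: [0.4, -0.1, -3.1]
finger_gap: 18.0
grip_force: 117.7
```

Emit:
{"api": "send_rows", "payload": {"increments": [[-28,-43,0,0,0,0],[-28,-43,0,0,0,0],[-28,-43,0,0,0,0],[-28,-43,0,0,0,0],[-28,-43,0,0,0,0]]}}

```text
time: 8.93
tool_pos: [515.7, -161.9, 202.7]
tcp_rot: [180.0, -0.0, 161.8]
ft_force: [2.1, 0.9, -2.4]
finger_gap: 17.7
grip_force: 117.7
```

Emit:
{"api": "send_rows", "payload": {"increments": [[-28,-43,0,0,0,0],[-25,-40,0,0,0,0],[-10,-22,0,0,0,0],[0,0,0,0,0,0],[0,0,0,0,0,0]]}}

```text
time: 9.55
tool_pos: [542.6, -279.0, 202.3]
tcp_rot: [180.0, -0.0, 161.8]
ft_force: [-0.3, 0.6, -2.9]
finger_gap: 18.1
grip_force: 117.7
```

```bash
python3 - <<'E'
from h import *
from bench import r
to(543.3,-280.6,175,162)
s=r.snapshot("side"); cv2.imwrite("pics/s3.png",cv2.resize(s["img"][200:380,220:440],None,fx=3,fy=3))
w=world(s);z=w[...,2]
E
```

```text
t 9.55 at [ 542.6 -279.   202.3] [180.   -0.  161.8] gap 18.1 F [-0.3  0.6 -2.9] -> shift [-1.2 -1.3 27.3] turn [ 0.001 -0.001 -0.004]
```

View pics/s3.png

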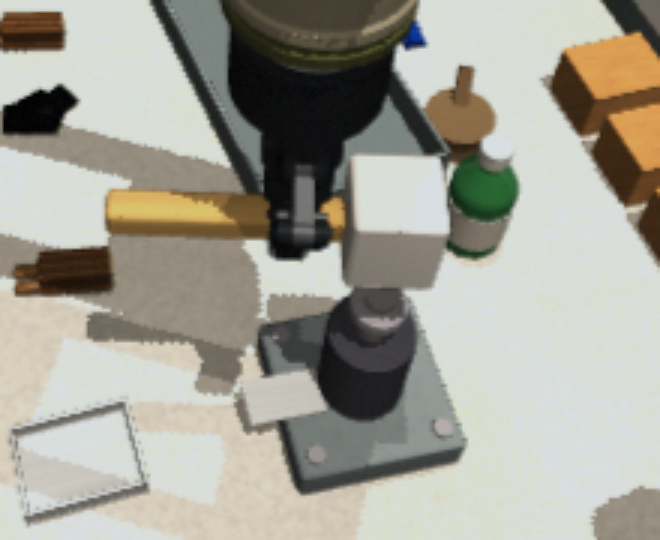

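The mallet is level in the grip, with the head (395,220) directly above the pin (380,305). Strike down.

Emit:
{"api": "send_rows", "payload": {"increments": [[-1,-1,20,0,0,0],[0,0,20,0,0,0],[0,0,10,0,0,0],[0,0,6,0,0,0],[0,0,6,0,0,0]]}}

```text
time: 10.22
tool_pos: [543.8, -281.1, 140.7]
tcp_rot: [-180.0, 0.1, 161.8]
ft_force: [-2.6, 1.8, 3.5]
finger_gap: 17.9
grip_force: 118.3
```

Emit:
{"api": "send_rows", "payload": {"increments": [[0,0,3,0,0,0],[0,0,1,0,0,0],[0,0,0,0,0,0]]}}

```text
time: 10.6
tool_pos: [544.2, -281.5, 139.2]
tcp_rot: [-180.0, 0.1, 161.8]
ft_force: [-7.3, 4.2, 13.0]
finger_gap: 18.1
grip_force: 120.3
```

Emit:
{"api": "send_rows", "payload": {"increments": [[0,0,2,0,0,0],[0,0,0,0,0,0]]}}

```text
time: 10.85
tool_pos: [544.4, -281.7, 138.7]
tcp_rot: [-179.9, 0.2, 161.8]
ft_force: [-13.5, 8.0, 22.2]
finger_gap: 17.9
grip_force: 121.6
```

Net force is 25 N, well over the 6 N at the pin's stop, so it is bottomed. I'll lift and carry the mallet back to its pad.

Emit:
{"api": "send_rows", "payload": {"increments": [[0,0,-10,0,0,0],[0,0,-20,0,0,0],[0,0,-30,0,0,0],[0,0,-10,0,0,0],[0,0,0,0,0,0]]}}

```text
time: 11.48
tool_pos: [543.9, -281.3, 205.0]
tcp_rot: [-180.0, 0.1, 161.8]
ft_force: [-0.5, 0.0, -2.6]
finger_gap: 18.2
grip_force: 117.8
```

```bash
python3 - <<'E'
from h import *
from bench import r
to(388,315.5,204,162)
s=r.snapshot("side"); cv2.imwrite("pics/s4.png",cv2.resize(s["img"][200:380,220:440],None,fx=3,fy=3))
w=world(s);z=w[...,2]
rect(w,box(z.shape,325,365,280,330)&(z>120)&(z<142),"pin")
hd=(s["img"].min(-1)>110)&box(z.shape,320,375,240,300)&(z>180)
rect(w,hd,"headtop-ish")
E
```

```text
t 11.47 at [ 543.9 -281.3  205. ] [-1.800e+02  1.000e-01  1.618e+02] gap 18.2 F [-0.5  0.  -2.6] -> shift [3.346e+02 5.182e+02 3.000e-01] turn [-0.     0.001 -0.004]
pin n 277 rect c [ 596.7 -302. ] wh [27.3 35.4] ang 73.3 mean [ 595.6 -302.2  135.4] pca -17.4 zmax 142.0
headtop-ish n 1385 rect c [ 571.1 -303.8] wh [112.   64.4] ang 12.5 mean [ 589.1 -308.6  245.1] pca 20.9 zmax 313.9
```

View pics/s4.png

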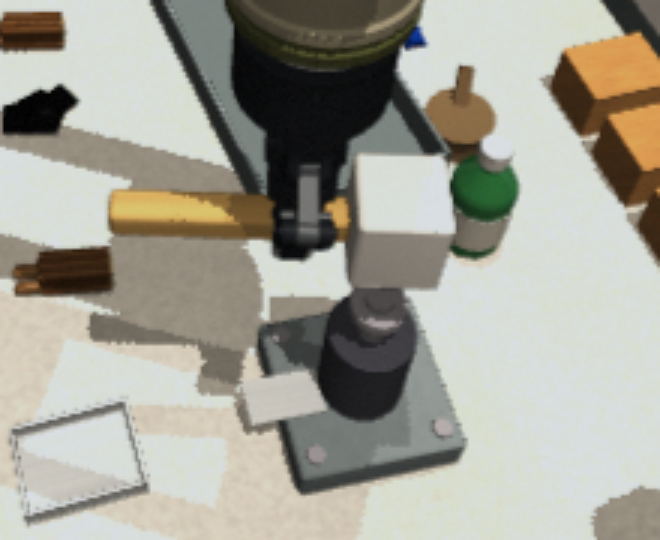

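The mallet still sits level in the grip and the pin is up again at 135 mm. Carrying it back to the pad.

Emit:
{"api": "send_rows", "payload": {"increments": [[15,25,0,0,0,0],[28,43,0,0,0,0],[28,43,0,0,0,0],[28,43,0,0,0,0],[28,43,0,0,0,0]]}}

```text
time: 12.15
tool_pos: [482.9, -52.5, 202.5]
tcp_rot: [-180.0, -0.1, 161.8]
ft_force: [-0.3, 1.2, -2.0]
finger_gap: 17.5
grip_force: 117.8
```

Emit:
{"api": "send_rows", "payload": {"increments": [[28,43,0,0,0,0],[28,43,0,0,0,0],[28,43,0,0,0,0],[28,43,0,0,0,0],[28,43,0,0,0,0]]}}

```text
time: 12.78
tool_pos: [417.1, 195.1, 202.7]
tcp_rot: [-179.9, -0.1, 161.8]
ft_force: [0.4, 0.2, -2.9]
finger_gap: 17.8
grip_force: 117.8
```

Emit:
{"api": "send_rows", "payload": {"increments": [[28,43,0,0,0,0],[26,42,0,0,0,0],[12,20,0,0,0,0],[0,0,30,0,0,0],[0,0,30,0,0,0]]}}

```text
time: 13.4
tool_pos: [387.8, 314.3, 142.2]
tcp_rot: [-179.9, -0.1, 161.9]
ft_force: [-0.4, -0.2, -4.0]
finger_gap: 17.6
grip_force: 118.1
```

```bash
python3 -c "
from h import *
to(387,315.5,18,162)"
```

```text
t 13.4 at [387.8 314.3 142.2] [-1.799e+02 -1.000e-01  1.619e+02] gap 17.6 F [-0.4 -0.2 -4. ] -> shift [  1.    1.1 124.2] turn [-0.001 -0.001 -0.003]
```

Emit:
{"api": "send_rows", "payload": {"increments": [[1,1,35,0,0,0],[0,0,35,0,0,0],[0,0,30,0,0,0],[0,0,13,0,0,0],[0,0,6,0,0,0]]}}

```text
time: 14.02
tool_pos: [387.4, 315.0, 24.3]
tcp_rot: [-179.9, -0.1, 161.8]
ft_force: [1.1, -0.0, -2.5]
finger_gap: 18.1
grip_force: 117.9
```

Emit:
{"api": "send_rows", "payload": {"increments": [[0,0,3,0,0,0],[0,0,1,0,0,0],[0,0,0,0,0,0]]}}

```text
time: 14.4
tool_pos: [388.7, 315.8, 22.1]
tcp_rot: [179.9, 0.0, 161.8]
ft_force: [-0.2, 0.1, -2.8]
finger_gap: 18.0
grip_force: 117.9
```

Emit:
{"api": "send_rows", "payload": {"increments": [[0,0,2,0,0,0],[0,0,1,0,0,0],[0,0,1,0,0,0],[0,0,0,0,0,0]]}}

```text
time: 14.9
tool_pos: [388.1, 315.5, 18.0]
tcp_rot: [-180.0, -0.0, 161.8]
ft_force: [-4.1, -1.4, 5.1]
finger_gap: 17.9
grip_force: 119.3
```

Emit:
{"api": "send_rows", "payload": {"increments": [[0,0,1,0,0,0],[0,0,0,0,0,0]]}}

```text
time: 15.15
tool_pos: [388.1, 315.7, 17.8]
tcp_rot: [-180.0, -0.0, 161.8]
ft_force: [-9.2, -4.2, 15.8]
finger_gap: 17.8
grip_force: 120.8
```

Emit:
{"api": "send_rows", "payload": {"increments": [[0,0,0,0,0,0],[0,0,0,0,0,0],[0,0,0,0,0,0],[0,0,-20,0,0,0],[0,0,-35,0,0,0]], "grip": -1}}

```text
time: 15.78
tool_pos: [386.8, 314.5, 70.2]
tcp_rot: [-179.8, -0.1, 161.8]
ft_force: [0.3, -0.2, 0.6]
finger_gap: 85.2
grip_force: 0.0
```

Emit:
{"api": "send_rows", "payload": {"increments": [[0,0,-50,0,0,0],[0,0,-25,0,0,0],[-50,3,0,0,0,0],[-49,3,0,0,0,0],[0,0,0,0,0,0]], "grip": 0.2, "grip_force": 30}}

```text
time: 16.4
tool_pos: [486.5, 288.9, 146.0]
tcp_rot: [-180.0, 0.0, 161.6]
ft_force: [-0.0, -0.1, 0.8]
finger_gap: 34.1
grip_force: 0.0
```

```bash
python3 - <<'E'
from h import *
from bench import r
to(484.5,290.5,83,161.5)
s=r.snapshot("side"); w=world(s);z=w[...,2]; cv2.imwrite("pics/s5.png",cv2.resize(s["img"][80:380,140:400],None,fx=2,fy=2))
rect(w,box(z.shape,150,205,140,165)&(z>36)&(z<50)&(cv2.cvtColor(s["img"],cv2.COLOR_BGR2HSV)[...,1]>100),"handle")
rect(w,box(z.shape,208,245,198,222)&(z>12)&(z<40),"ta"); rect(w,box(z.shape,220,262,278,303)&(z>12)&(z<40),"tb")
E
```

```text
t 16.4 at [486.5 288.9 146. ] [-180.     0.   161.6] gap 34.1 F [-0.  -0.1  0.8] -> shift [ 2.5  0.9 62.9] turn [-0.     0.001  0.002]
handle n 253 rect c [352.1 326.3] wh [ 23.5 122.3] ang 72.3 mean [351.  323.8  42.4] pca -18.2 zmax 47.8
ta n 242 rect c [445.1  83.6] wh [24.3 68.8] ang 74.8 mean [447.6  80.4  22.3] pca -13.2 zmax 28.5
tb n 360 rect c [ 428.8 -154.3] wh [25.2 71.3] ang 79.2 mean [ 432.2 -157.9   22.9] pca 170.9 zmax 28.9
```

View pics/s5.png

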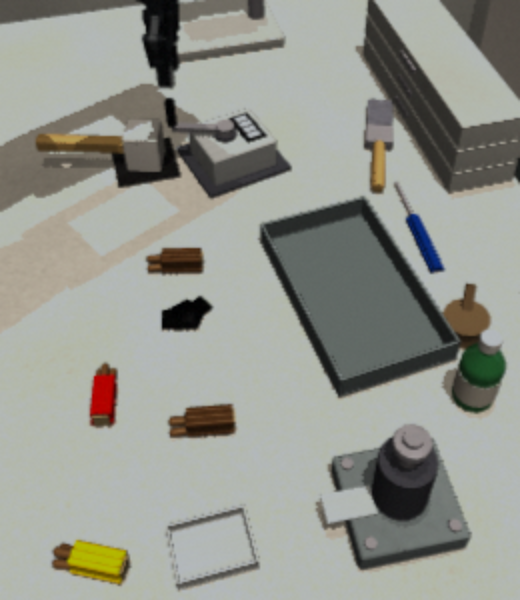

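The mallet stands on its pad (145,150), the gripper is above the post (172,110), and both teeth are where they were. Second lever swing.

Emit:
{"api": "send_rows", "payload": {"increments": [[0,0,22,0,0,0],[0,0,22,0,0,0],[0,0,18,0,0,0],[0,0,0,0,0,0]]}}

```text
time: 16.95
tool_pos: [482.1, 289.8, 82.4]
tcp_rot: [-179.9, -0.2, 161.8]
ft_force: [-0.9, -0.6, 0.1]
finger_gap: 34.3
grip_force: 0.0
```

Emit:
{"api": "send_rows", "payload": {"increments": [[0,0,0,0,0,0],[0,0,0,0,0,0]], "grip": 0.5}}

```text
time: 17.2
tool_pos: [484.7, 290.6, 85.5]
tcp_rot: [179.9, 0.1, 161.8]
ft_force: [-0.7, -0.8, 0.8]
finger_gap: 21.3
grip_force: 0.0
```

Emit:
{"api": "send_rows", "payload": {"increments": [[-1.2,-13.7,0,0,0,-0.183],[-1.2,-13.7,0,0,0,-0.183],[-1.2,-13.7,0,0,0,-0.183],[-1.2,-13.7,0,0,0,-0.183],[-1.2,-13.7,0,0,0,-0.183]]}}

```text
time: 17.82
tool_pos: [493.9, 225.0, 85.7]
tcp_rot: [180.0, 0.2, -145.4]
ft_force: [-0.1, 5.1, -0.6]
finger_gap: 21.6
grip_force: 1.7
```

Emit:
{"api": "send_rows", "payload": {"increments": [[0,-7,0,0,0,-0.1],[0,-6,0,0,0,-0.05],[0,-3,0,0,0,0],[0,0,0,0,0,0]]}}

```text
time: 18.32
tool_pos: [502.8, 213.2, 85.4]
tcp_rot: [179.9, 0.1, -137.3]
ft_force: [-4.8, 6.7, 5.7]
finger_gap: 21.4
grip_force: 4.0
```

Emit:
{"api": "send_rows", "payload": {"increments": [[0,-1.5,0,0,0,0],[0,0,0,0,0,0]]}}

```text
time: 18.58
tool_pos: [503.0, 212.9, 85.4]
tcp_rot: [179.8, 0.1, -137.2]
ft_force: [-7.9, 9.8, 6.6]
finger_gap: 21.4
grip_force: 6.3
```

At the stop again (force rising, no motion). Release and return to the mallet.

Emit:
{"api": "send_rows", "payload": {"increments": [[0,0,0,0,0,0],[0,6,0,0,0,0],[0,0,-25,0,0,0],[0,0,-35,0,0,0],[0,0,-30,0,0,0.18]], "grip": 0.4}}

```text
time: 19.2
tool_pos: [499.7, 214.7, 175.4]
tcp_rot: [-179.9, -0.0, -147.7]
ft_force: [0.8, 0.4, 0.1]
finger_gap: 25.5
grip_force: 0.0
```

Emit:
{"api": "send_rows", "payload": {"increments": [[0,0,0,0,0,0.18],[0,0,0,0,0,0.18],[0,0,0,0,0,0.18],[0,0,0,0,0,0.18],[0,0,0,0,0,0.15]], "grip": -1}}

```text
time: 19.82
tool_pos: [499.6, 214.6, 174.2]
tcp_rot: [-179.9, 0.0, 162.3]
ft_force: [-0.1, 0.3, -0.8]
finger_gap: 85.9
grip_force: 0.0
```

Emit:
{"api": "send_rows", "payload": {"increments": [[45,20,10,0,0,0],[45,20,20,0,0,0],[47,20,25,0,0,0],[0,0,25,0,0,0],[0,0,0,0,0,0]]}}

```text
time: 20.45
tool_pos: [384.9, 312.2, 92.3]
tcp_rot: [-179.8, -0.1, 162.7]
ft_force: [0.3, -0.2, -0.3]
finger_gap: 85.0
grip_force: 0.0
```

```bash
python3 - <<'E'
from h import *
from bench import r
to(388.1,315.7,17.8,161.8)
s=r.snapshot("side"); w=world(s); z=w[...,2]
rect(w,box(z.shape,210,245,118,150)&(z>85)&(z<112),"post")
E
```

```text
t 20.45 at [384.9 312.2  92.3] [-1.798e+02 -1.000e-01  1.627e+02] gap 85.0 F [ 0.3 -0.2 -0.3] -> shift [-2.1  4.6 74.5] turn [-0.004 -0.002  0.016]
post n 42 rect c [484.1 292.2] wh [13.2 13.1] ang 23.0 mean [483.3 290.7  98.7] pca 171.3 zmax 108.1
```

Emit:
{"api": "send_rows", "payload": {"increments": [[-2,4,26,0,0,0.015],[0,0,25,0,0,0],[0,0,15,0,0,0],[0,0,8,0,0,0],[0,0,0,0,0,0]]}}

```text
time: 21.12
tool_pos: [390.2, 316.2, 20.5]
tcp_rot: [-180.0, -0.0, 161.8]
ft_force: [-0.6, 0.2, 0.3]
finger_gap: 85.1
grip_force: 0.0
```

Emit:
{"api": "send_rows", "payload": {"increments": [[0,0,0,0,0,0],[0,0,0,0,0,0],[0,0,0,0,0,0],[0,0,0,0,0,0],[0,0,0,0,0,0]], "grip": 1, "grip_force": 120}}

```text
time: 21.75
tool_pos: [390.1, 316.4, 20.9]
tcp_rot: [180.0, 0.0, 161.8]
ft_force: [-1.9, -2.7, 6.2]
finger_gap: 18.3
grip_force: 117.1
```

Emit:
{"api": "send_rows", "payload": {"increments": [[0,0,-15,0,0,0],[0,0,-30,0,0,0],[0,0,-40,0,0,0],[0,0,-50,0,0,0],[0,0,-50,0,0,0]]}}

```text
time: 22.38
tool_pos: [389.4, 316.1, 207.2]
tcp_rot: [-180.0, -0.0, 161.8]
ft_force: [0.7, 0.6, -3.4]
finger_gap: 17.7
grip_force: 117.5
```

```bash
python3 -c "
from h import *
to(543.5,-281,204,162)"
```

```text
t 22.38 at [389.4 316.1 207.2] [-180.    -0.   161.8] gap 17.7 F [ 0.7  0.6 -3.4] -> shift [-332.9 -519.1    3.2] turn [-0.    -0.    -0.004]
```

Emit:
{"api": "send_rows", "payload": {"increments": [[-15,-25,0,0,0,0],[-28,-43,0,0,0,0],[-28,-43,0,0,0,0],[-28,-43,0,0,0,0],[-28,-43,0,0,0,0]]}}

```text
time: 23.0
tool_pos: [448.9, 88.0, 205.9]
tcp_rot: [180.0, 0.0, 161.8]
ft_force: [1.7, 0.9, -3.3]
finger_gap: 17.7
grip_force: 117.7
```

Emit:
{"api": "send_rows", "payload": {"increments": [[-28,-43,0,0,0,0],[-28,-43,0,0,0,0],[-28,-43,0,0,0,0],[-28,-43,0,0,0,0],[-28,-43,0,0,0,0]]}}

```text
time: 23.62
tool_pos: [514.8, -160.0, 205.9]
tcp_rot: [180.0, 0.0, 161.8]
ft_force: [0.9, 0.8, -2.3]
finger_gap: 17.7
grip_force: 117.7
```

Emit:
{"api": "send_rows", "payload": {"increments": [[-28,-43,0,0,0,0],[-26,-42,0,0,0,0],[-12,-22,0,0,0,0],[0,0,0,0,0,0],[0,0,0,0,0,0]]}}

```text
time: 24.25
tool_pos: [543.8, -280.0, 205.3]
tcp_rot: [180.0, -0.0, 161.8]
ft_force: [-0.5, 0.2, -2.7]
finger_gap: 17.6
grip_force: 117.8
```

```bash
python3 - <<'E'
from h import *
from bench import r
to(544,-281,175,162)
s=r.snapshot("side"); cv2.imwrite("pics/s6.png",cv2.resize(s["img"][200:380,220:440],None,fx=3,fy=3))
E
```

```text
t 24.25 at [ 543.8 -280.   205.3] [180.   -0.  161.8] gap 17.6 F [-0.5  0.2 -2.7] -> shift [-0.5 -0.9 30.3] turn [ 0.001 -0.001 -0.004]
```

View pics/s6.png

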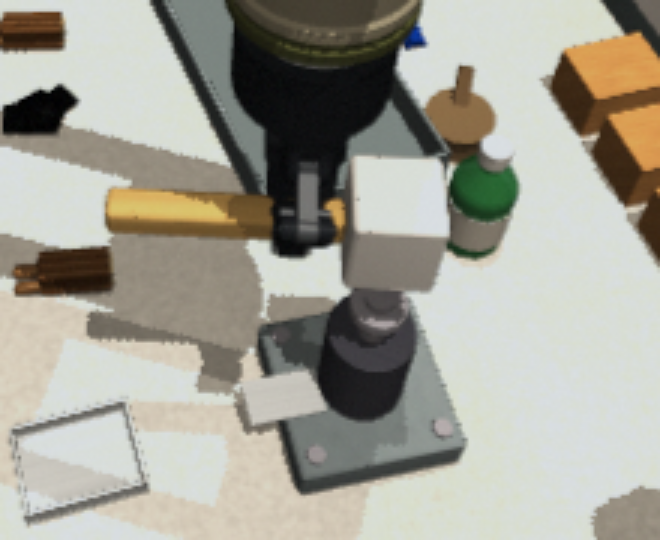

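Same arrangement as before the first strike: head (393,220) over the pin (380,305). Strike.

Emit:
{"api": "send_rows", "payload": {"increments": [[0,-1,20,0,0,0],[0,0,20,0,0,0],[0,0,10,0,0,0],[0,0,6,0,0,0],[0,0,6,0,0,0]]}}

```text
time: 24.92
tool_pos: [544.1, -281.8, 143.7]
tcp_rot: [-180.0, 0.0, 161.8]
ft_force: [-2.4, 2.2, 1.8]
finger_gap: 17.9
grip_force: 118.4
```

Emit:
{"api": "send_rows", "payload": {"increments": [[0,0,3,0,0,0],[0,0,1,0,0,0],[0,0,0,0,0,0]]}}

```text
time: 25.3
tool_pos: [544.5, -282.1, 142.2]
tcp_rot: [-180.0, 0.2, 161.8]
ft_force: [-8.5, 5.0, 13.7]
finger_gap: 17.4
grip_force: 120.1
```

Emit:
{"api": "send_rows", "payload": {"increments": [[0,0,2,0,0,0],[0,0,0,0,0,0]]}}

```text
time: 25.55
tool_pos: [544.8, -282.4, 141.7]
tcp_rot: [-179.9, 0.2, 161.8]
ft_force: [-11.6, 6.0, 21.1]
finger_gap: 17.9
grip_force: 121.3
```

Emit:
{"api": "send_rows", "payload": {"increments": [[0,0,-10,0,0,0],[0,0,-20,0,0,0],[0,0,-30,0,0,0],[0,0,-10,0,0,0],[0,0,0,0,0,0]]}}

```text
time: 26.18
tool_pos: [544.2, -281.9, 208.0]
tcp_rot: [-180.0, 0.1, 161.8]
ft_force: [0.2, 0.1, -4.5]
finger_gap: 17.7
grip_force: 117.9
```

Emit:
{"api": "send_rows", "payload": {"increments": [[15,25,0,0,0,0],[28,43,0,0,0,0],[28,43,0,0,0,0],[28,43,0,0,0,0],[28,43,0,0,0,0]]}}

```text
time: 26.8
tool_pos: [483.2, -53.2, 205.5]
tcp_rot: [-180.0, -0.1, 161.8]
ft_force: [1.6, 0.5, -2.5]
finger_gap: 17.6
grip_force: 117.8
```

Emit:
{"api": "send_rows", "payload": {"increments": [[28,43,0,0,0,0],[28,43,0,0,0,0],[28,43,0,0,0,0],[28,43,0,0,0,0],[28,43,0,0,0,0]]}}

```text
time: 27.42
tool_pos: [417.5, 194.4, 205.8]
tcp_rot: [-179.9, -0.1, 161.8]
ft_force: [1.1, -1.0, -3.4]
finger_gap: 17.6
grip_force: 117.8
```

Emit:
{"api": "send_rows", "payload": {"increments": [[28,43,0,0,0,0],[26,43,0,0,0,0],[12,20,0,0,0,0],[0,0,30,0,0,0],[0,0,30,0,0,0]]}}

```text
time: 28.05
tool_pos: [388.4, 314.6, 145.2]
tcp_rot: [-179.9, -0.1, 161.9]
ft_force: [-0.2, 0.3, -2.4]
finger_gap: 17.4
grip_force: 118.1
```

```bash
python3 - <<'E'
from h import *
to(387,316,21,162)
from bench import r
s=r.snapshot("side"); w=world(s); z=w[...,2]
rect(w,box(z.shape,325,365,280,320)&(z>110)&(z<142),"pin")
E
```

```text
t 28.05 at [388.4 314.6 145.2] [-1.799e+02 -1.000e-01  1.619e+02] gap 17.4 F [-0.2  0.3 -2.4] -> shift [  1.7   1.  124.2] turn [-0.001 -0.001 -0.002]
pin n 315 rect c [ 597.7 -298. ] wh [33.9 34.4] ang 89.2 mean [ 596.4 -300.2  135.3] pca -74.9 zmax 141.8
```

Emit:
{"api": "send_rows", "payload": {"increments": [[2,1,35,0,0,0],[0,0,35,0,0,0],[0,0,30,0,0,0],[0,0,13,0,0,0],[0,0,6,0,0,0]]}}

```text
time: 28.72
tool_pos: [387.4, 315.8, 27.7]
tcp_rot: [-179.9, -0.0, 161.8]
ft_force: [1.2, -0.0, -2.2]
finger_gap: 17.7
grip_force: 118.0
```

Emit:
{"api": "send_rows", "payload": {"increments": [[0,0,3,0,0,0],[0,0,2,0,0,0],[0,0,1,0,0,0],[0,0,1,0,0,0],[0,0,0,0,0,0]]}}

```text
time: 29.35
tool_pos: [387.8, 316.1, 21.4]
tcp_rot: [180.0, 0.0, 161.8]
ft_force: [-0.5, -0.2, -2.9]
finger_gap: 17.9
grip_force: 118.0
```

Emit:
{"api": "send_rows", "payload": {"increments": [[0,0,1,0,0,0],[0,0,0,0,0,0]]}}

```text
time: 29.6
tool_pos: [387.9, 316.2, 21.0]
tcp_rot: [180.0, 0.0, 161.8]
ft_force: [-3.2, -0.9, 5.1]
finger_gap: 17.8
grip_force: 119.3
```

Emit:
{"api": "send_rows", "payload": {"increments": [[0,0,0,0,0,0],[0,0,0,0,0,0],[0,0,0,0,0,0],[0,0,-30,0,0,0],[0,0,-60,0,0,0]], "grip": -1}}

```text
time: 30.22
tool_pos: [385.6, 314.6, 108.3]
tcp_rot: [-179.7, -0.2, 161.8]
ft_force: [0.9, 1.7, -0.0]
finger_gap: 85.3
grip_force: 0.0
```

Emit:
{"api": "send_rows", "payload": {"increments": [[-26,-41,-10,0,0,0],[-26,-41,0,0,0,0],[-26,-41,0,0,0,0],[-26,-41,0,0,0,0],[-24,-40,0,0,0,-0.07]], "grip": -0.4, "grip_force": 40}}

```text
time: 30.85
tool_pos: [446.0, 80.7, 120.5]
tcp_rot: [180.0, 0.0, 165.9]
ft_force: [-0.0, 0.1, -0.1]
finger_gap: 59.6
grip_force: 0.0
```

```bash
python3 - <<'E'
from h import *
from bench import r
to(446,82,5,166)
s=r.snapshot("side"); w=world(s);z=w[...,2]; cv2.imwrite("pics/s7.png",cv2.resize(s["img"][80:380,140:400],None,fx=2,fy=2))
b=brown(s["img"])
rect(w,box(z.shape,200,255,190,230)&(z>12)&(z<32)&b,"ta"); rect(w,box(z.shape,215,270,268,313)&(z>12)&(z<32)&b,"tb")
E
```

```text
t 30.85 at [446.   80.7 120.5] [180.    0.  165.9] gap 59.6 F [-0.   0.1 -0.1] -> shift [  0.4   1.2 115.5] turn [ 0.     0.001 -0.002]
ta n 199 rect c [444.3  84.5] wh [24.8 67.1] ang 73.5 mean [449.7  80.4  23. ] pca -16.2 zmax 29.9
tb n 331 rect c [ 428.7 -154.8] wh [25.1 66.8] ang 80.5 mean [ 431.5 -157.9   23.1] pca 169.8 zmax 28.7
```

View pics/s7.png

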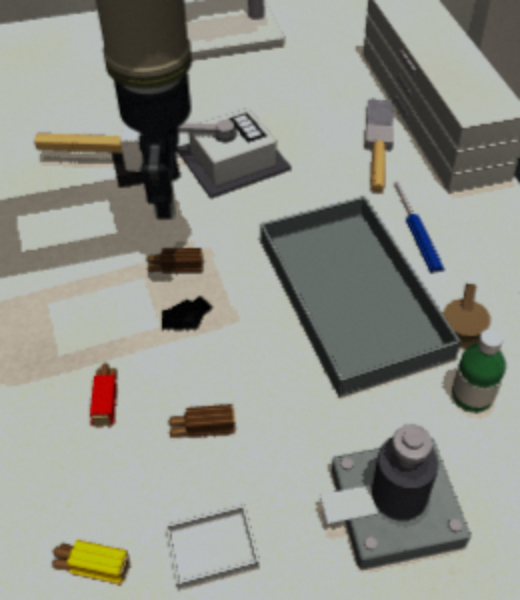

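The gripper is above tooth A (180,261); tooth B (205,420) hasn't moved. Grasp A.

Emit:
{"api": "send_rows", "payload": {"increments": [[-2,1,40,0,0,0],[0,0,35,0,0,0],[0,0,25,0,0,0],[0,0,14,0,0,0],[0,0,0,0,0,0]]}}

```text
time: 31.52
tool_pos: [447.0, 82.8, 5.6]
tcp_rot: [-180.0, -0.1, 165.8]
ft_force: [-0.9, -0.0, -0.0]
finger_gap: 59.4
grip_force: 0.0
```

Emit:
{"api": "send_rows", "payload": {"increments": [[0,0,0,0,0,0],[0,0,0,0,0,0],[0,0,0,0,0,0],[0,0,0,0,0,0]], "grip": 1, "grip_force": 50}}

```text
time: 32.02
tool_pos: [449.2, 82.9, 7.8]
tcp_rot: [180.0, 0.2, 165.8]
ft_force: [-1.4, 0.6, 7.7]
finger_gap: 25.0
grip_force: 50.8
```

Emit:
{"api": "send_rows", "payload": {"increments": [[0,0,-20,0,0,0],[0,0,-40,0,0,0],[0,0,-40,0,0,0],[0,0,0,0,0,0]]}}

```text
time: 32.52
tool_pos: [450.8, 83.0, 110.5]
tcp_rot: [179.9, 0.4, 165.8]
ft_force: [0.3, -0.2, -0.3]
finger_gap: 25.0
grip_force: 49.9
```

```bash
python3 -c "
from h import *
to(645,30,100,166)"
```

```text
t 32.52 at [450.8  83.  110.5] [179.9   0.4 165.8] gap 25.0 F [ 0.3 -0.2 -0.3] -> shift [-201.2   -3.8   12. ] turn [ 0.002  0.007 -0.003]
```

Emit:
{"api": "send_rows", "payload": {"increments": [[-50,-2,0,0,0,0],[-50,-2,0,0,0,0],[-50,-2,0,0,0,0],[-50,-2,0,0,0,0],[0,0,40,0,0,0]]}}

```text
time: 33.15
tool_pos: [645.8, 24.4, 69.1]
tcp_rot: [179.9, 0.5, 165.7]
ft_force: [-0.4, 0.8, -1.3]
finger_gap: 25.1
grip_force: 49.9
```

Emit:
{"api": "send_rows", "payload": {"increments": [[0,0,30,0,0,0],[0,0,15,0,0,0],[0,0,7,0,0,0],[0,0,2,0,0,0],[0,0,0,0,0,0]]}}

```text
time: 33.78
tool_pos: [640.6, 26.0, 13.6]
tcp_rot: [180.0, 0.1, 165.8]
ft_force: [0.0, 0.4, -0.9]
finger_gap: 25.0
grip_force: 49.9
```

Emit:
{"api": "send_rows", "payload": {"increments": [[0,0,1,0,0,0],[0,0,0,0,0,0],[0,0,0,0,0,0],[0,0,-30,0,0,0],[0,0,-60,0,0,0]], "grip": -0.2}}

```text
time: 34.4
tool_pos: [636.8, 26.0, 98.6]
tcp_rot: [-179.9, -0.4, 165.8]
ft_force: [0.6, 0.7, 0.1]
finger_gap: 51.3
grip_force: 0.0
```

```bash
python3 - <<'E'
from h import *
from bench import r
to(431,-156.5,110,170)
s=r.snapshot("side"); w=world(s);z=w[...,2]; b=brown(s["img"])
rect(w,box(z.shape,215,270,268,313)&(z>12)&(z<32)&b,"tb")
E
```

```text
t 34.4 at [636.8  26.   98.6] [-179.9   -0.4  165.8] gap 51.3 F [0.6 0.7 0.1] -> shift [ 154.8 -227.4  -10. ] turn [-0.001 -0.007 -0.073]
tb n 336 rect c [ 428.6 -154.7] wh [25.  67.2] ang 80.2 mean [ 431.4 -157.9   23. ] pca 170.2 zmax 29.8
```

Emit:
{"api": "send_rows", "payload": {"increments": [[31,-46,-10,0,0,0],[31,-46,0,0,0,0],[31,-46,0,0,0,0],[31,-46,0,0,0,0],[31,-44,0,0,0,-0.07]]}}

```text
time: 35.08
tool_pos: [432.4, -158.2, 111.6]
tcp_rot: [-180.0, 0.1, 169.9]
ft_force: [-0.0, -0.8, 0.5]
finger_gap: 51.3
grip_force: 0.0
```

```bash
python3 - <<'E'
from h import *
to(432,-156.5,6,170)
E
```

```text
t 35.08 at [ 432.4 -158.2  111.6] [-1.800e+02  1.000e-01  1.699e+02] gap 51.3 F [-0.  -0.8  0.5] -> shift [  0.8   1.6 105.6] turn [-0.001  0.001 -0.002]
```

Emit:
{"api": "send_rows", "payload": {"increments": [[0,1,40,0,0,0],[0,0,35,0,0,0],[0,0,20,0,0,0],[0,0,10,0,0,0],[0,0,0,0,0,0]]}}

```text
time: 35.7
tool_pos: [433.5, -156.0, 6.1]
tcp_rot: [180.0, -0.0, 169.8]
ft_force: [0.5, -0.0, 0.9]
finger_gap: 51.3
grip_force: 0.0
```

Emit:
{"api": "send_rows", "payload": {"increments": [[0,0,0,0,0,0],[0,0,0,0,0,0],[0,0,0,0,0,0],[0,0,0,0,0,0]], "grip": 1, "grip_force": 50}}

```text
time: 36.2
tool_pos: [434.9, -156.6, 7.7]
tcp_rot: [-180.0, 0.1, 169.8]
ft_force: [0.3, 0.5, 7.5]
finger_gap: 25.2
grip_force: 50.7
```

Emit:
{"api": "send_rows", "payload": {"increments": [[0,0,-20,0,0,0],[0,0,-40,0,0,0],[0,0,-40,0,0,0],[0,0,0,0,0,0]]}}

```text
time: 36.7
tool_pos: [436.4, -157.4, 110.3]
tcp_rot: [-179.9, 0.4, 169.8]
ft_force: [0.2, -0.3, -0.7]
finger_gap: 24.9
grip_force: 49.9
```

```bash
python3 -c "
from h import *
to(650,-72,110,170)"
```

```text
t 36.7 at [ 436.4 -157.4  110.3] [-179.9    0.4  169.8] gap 24.9 F [ 0.2 -0.3 -0.7] -> shift [-195.2  121.8    1.5] turn [-0.002  0.007 -0.003]
```

Emit:
{"api": "send_rows", "payload": {"increments": [[-49,30,0,0,0,0],[-49,30,0,0,0,0],[-49,31,0,0,0,0],[-48,31,0,0,0,0],[0,0,40,0,0,0]]}}

```text
time: 37.33
tool_pos: [653.3, -69.0, 68.7]
tcp_rot: [180.0, 0.5, 170.0]
ft_force: [-0.6, -1.3, -1.8]
finger_gap: 25.3
grip_force: 49.9
```

Emit:
{"api": "send_rows", "payload": {"increments": [[0,0,30,0,0,0],[0,0,15,0,0,0],[0,0,7,0,0,0],[0,0,3,0,0,0],[0,0,0,0,0,0]]}}

```text
time: 37.95
tool_pos: [648.0, -70.8, 12.5]
tcp_rot: [-180.0, 0.1, 169.8]
ft_force: [-0.2, 0.8, -0.2]
finger_gap: 24.9
grip_force: 49.8
```

Emit:
{"api": "send_rows", "payload": {"increments": [[0,0,0,0,0,0],[0,0,0,0,0,0],[0,0,-20,0,0,0],[0,0,-50,0,0,0],[0,0,-60,0,0,0]], "grip": -0.2}}

```text
time: 38.58
tool_pos: [646.4, -70.4, 143.0]
tcp_rot: [180.0, -0.1, 169.8]
ft_force: [1.0, 1.1, -0.4]
finger_gap: 51.3
grip_force: 0.0
```

Emit:
{"api": "send_rows", "payload": {"increments": [[50,0,-30,0,0,0],[60,0,0,0,0,0],[60,0,0,0,0,0],[60,0,0,0,0,0],[0,0,0,0,0,0]]}}

```text
time: 39.2
tool_pos: [417.0, -28.9, 171.5]
tcp_rot: [-180.0, 0.0, 169.8]
ft_force: [0.0, -0.1, -0.5]
finger_gap: 51.0
grip_force: 0.0
```

```bash
python3 - <<'E'
from h import *
from bench import r
to(400,0,200)
s=r.snapshot("top"); cv2.imwrite("pics/end.png",s["img"]); w=world(s);z=w[...,2]
b=brown(s["img"])&box(z.shape,225,355,120,210)
n,l,st,c=cv2.connectedComponentsWithStats(b.astype(np.uint8))
for i in range(1,n):
    if st[i,4]>60: rect(w,l==i,f"tooth{i}")
white=(s["img"].min(-1)>110)
rect(w,box(z.shape,135,180,230,270)&(z>57)&(z<70)&white,"head")
E
```

```text
t 39.2 at [417.  -28.9 171.5] [-180.     0.   169.8] gap 51.0 F [ 0.  -0.1 -0.5] -> shift [ 21.8  25.5 -28.5] turn [-0.  0. -0.]
tooth1 n 116 rect c [ 743.9 -106.4] wh [49. 20.] ang 81.1 mean [ 744.9 -107.3   23.9] pca -92.6 zmax 29.4
tooth2 n 267 rect c [644.6 -71.5] wh [23.9 69.2] ang 79.8 mean [643.8 -71.4  26.4] pca 170.3 zmax 33.7
tooth3 n 279 rect c [637.2  25.3] wh [24.3 68.6] ang 74.8 mean [636.8  24.9  26.1] pca 166.2 zmax 36.4
head n 405 rect c [440.6 296.1] wh [48.7 46.6] ang 70.2 mean [440.3 295.7  62.7] pca -94.6 zmax 68.9
```

View pics/end.png

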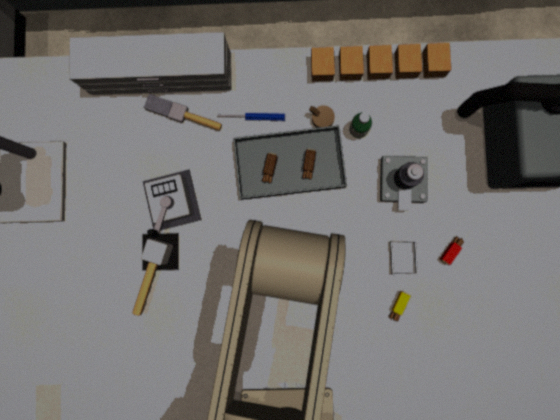

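Both teeth lie in the tray at (270,167) and (310,163), the mallet head is on the pad (155,250), and the lever and pin are at rest. No other tooth showed in the first views, so I'm handing in.

```bash
python3 -c "
from bench import r
print(r.hand_in())"
```

```text
the job is handed in; nothing more can be done
None
```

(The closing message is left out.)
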